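# Clamp a specimen mount with a guarded knob

## Task

Stand the middle-sized specimen mount (the tallest of the three black pucks) upright on the bed of the specimen clamp, between the sprung jaw and the backstop, and let go. Then reach into the guarded well and turn the knob clockwise until the jaw holds the mount firmly, at about 10 newtons and never above 20, working the jaw by its knob only. Do not lean on the guard around the knob, leave everything else on the bench where it is, and let go at the end.

Things in the scene. Friction and masses are not known exactly. Their poses are not given: they have to be found in the camera images.
- puck_center (a point): the mount to clamp: upright black resin cylinder 40 mm in diameter and 36 mm high, about 90 g, a small steel disc in its top; point at its centre, half-way up (18 mm above its underside), z along its axis. It starts standing on the bench among the two other mounts
- vise: specimen clamp, fixed to the bench, long side along its own y; origin on the bench surface, z up. In its frame (mm): grey base plate x -56..56, y -133..110, top at z 10; at the -y end the guard block with the knob well, axis at x 0, y -75; at the +y end a raised bed, on which a steel-plated jaw slides in +y towards a fixed steel backstop 46 wide, 26 above the bed
- guard: white guard block of the clamp, 112 x 112 mm, its rim 68 mm above the bench, with a round well 90 mm in diameter, open above, floor at z = 12 mm. Origin on the well's axis, 10 mm above the bench. The knob sits in the middle, its top 16 mm below the rim: only slightly opened fingers (about 10 to 15 mm wider than the bar) fit in. Press on the guard with no more than 15 N
- knob_grip (a point): on the knob's axis, 10 mm below the top of its grip bar, 42 mm above the bench. The black knob is a disc (radius 24 mm, top at z = 18 mm) with an upright bar 14 mm thick and 38 mm long, top at z = 52 mm. The bar lies along this point's own x, which turns with the knob; pinch it along the point's y. Idle turning takes about 0.24 Nm (friction, less when paused), which also holds it where left
- knob (a joint): knob angle, rad, 0..2.0, starts at 0..0.2, grows clockwise seen from above; bar along the clamp's x at 0. Drives the jaw 12 mm towards the backstop per rad. The mount meets the backstop after 0.8 to 1.5 rad of turning; from there the jaw's spring yields 8 N per mm and each newton on the mount adds 0.012 Nm to the torque: judge by the rise over the idle reading taken in the same way; 10 N comes about 0.15 rad after the rise begins
- jaw: the sliding jaw carriage: dark steel block 44 mm wide, 16 mm thick, 26 mm high, with a sprung steel front plate (40 mm wide, 24 mm high) on its +y side; origin under the block's middle on the bed (z = 20 mm); it slides along its own +y. Do not push the jaw by hand (5 N at most)
- bed_mid (a point): middle of the aluminium bed's top, 20 mm above the bench; axes as the clamp's. The bed is 34 mm wide along x (fingers may straddle the mount along x; base plate 10 mm lower). The backstop's face stands 24.5 to 29.5 mm in +y from here, as the last user set it (not measured). Stand the mount within 12 mm of this centre line in x
- jaw_face (a point): centre of the jaw's pressing face while its spring is slack, 34 mm above the bench; its y points from the jaw to the backstop. The free gap to the backstop is at first 50 to 57.5 mm for the 40 mm mount: with its centre 25 mm from this face the mount clears both; the jaw then pushes it along the bed to the backstop
- small_mount_center (a point): bystander: black mount 26 mm in diameter, 24 mm high; point at its centre
- flat_mount_center (a point): bystander: wide flat black mount 54 mm in diameter, 18 mm high; point at its centre
- slide_box: bystander: grey box 60 x 100 x 35 mm
- oil_bottle: bystander: small bottle 32 mm in diameter, 70 mm high
- petri_dish: bystander: clear dish 90 mm wide, 16 mm high
- beaker: bystander: glass beaker 64 mm wide, 80 mm high
Things that resemble listed ones, but are neither listed nor needed, are in the scene too. What is shaped like the part that bears puck_center but orange is not meant.

How it is judged (in metres and radians):
On the way, in this order (a step that is already met when the one before it is completed fails the run):
1. the mount stands on the bed between jaw and backstop, not yet clamped, and is let go (x of puck_center in the frame of vise between -0.012 and 0.012 m and y of puck_center in the frame of vise between 0.022 and 0.06 m and z of puck_center in the frame of vise between 0.034 and 0.042 m and angle between puck_center's own z axis and vertical below 0.1 rad and contact force between the fingers and puck below 0.1 N and contact force between jaw and puck below 3 N), for 0.2 s.
2. the jaw clamps the mount with at least 6 N (x of puck_center in the frame of vise between -0.012 and 0.012 m and y of puck_center in the frame of vise between 0.022 and 0.06 m and z of puck_center in the frame of vise between 0.034 and 0.042 m and angle between puck_center's own z axis and vertical below 0.1 rad and contact force between jaw and puck above 6 N), for 0.2 s.
At the end, for the whole second after the job is handed in: The 40 mm mount stands upright (within 0.1 rad) on the bed, within 12 mm of its centre line, at rest, clamped between jaw and backstop with 6 to 16 N (all of step 2 and contact force between jaw and puck below 16 N and linear speed of puck below 0.01 m/s); the robot touches nothing.
It fails at once if the jaw pressed the mount with more than 20 N (contact force between jaw and puck above 20 N).
It fails at once if the robot pressed on the guard with more than 15 N (contact force between any of the fingers, the arm and guard above 15 N).
It fails at once if the robot pushed the jaw directly (more than 5 N) (contact force between any of the fingers, the arm and jaw above 5 N).
It fails at once if a bystander was moved more than 30 mm (distance of any of small_mount_center, flat_mount_center, slide_box, oil_bottle, petri_dish, beaker from where it was at the start of the episode above 0.03 m).
It also fails if it takes over 72 s, if anything falls off the work surface, if the arm or the gripper's body presses on something with over 40 N, if the wrist force passes 120 N, or if a joint passes its speed limit or range.

## Robot

A 6-joint arm with a two-finger parallel gripper is mounted at the origin on the work surface. World frame = base frame: x ahead of the robot, y to its left, z up, the work surface at z = 0. Lengths are in m, angles in degrees, forces in N, time in s.
With the tool pointing down it reaches from about 0.3 to 0.75 m from the base axis. Payload 8.5 kg.
Tool frame: the origin (TCP) lies on the centre line of the jaws, within the pads' length; the fingertips stand 19 mm ahead of it and the grasp point (between the pads) is the TCP (env.tcp_to_tips is the z of the fingertips in the tool frame, in m); z points along the fingers, y is the line along which they close (so a half turn about z gives the same grasp; the last joint's range is limited). The gripper opens to 85 mm and grips with 20 to 120 N. Pads are 22 mm wide; open, the fingers measure 114 mm over their backs; the gripper's body (76 mm by 85 mm) begins 54 mm behind the grasp point. The pads swing forward as they close: fully open they stand 13 mm farther back than shut.
Start: joints at [62.263, 21.807, 74.336, -0, 83.858, -12.336], TCP at [0.146, 0.53, 0.25] pointing down, gripper open.
Joint ranges: [-178.18, 178.18], [-50.72, 133.34], [12.68, 142.11], [-81.47, 261.47], [9.98, 163.14], [-165.26, 165.26]. Speed limits (degrees/s): [136.94, 136.94, 180, 180, 180, 180].

## Interface

Orientations are given as a 3x3 rotation matrix whose columns are the frame's x, y, z axes.
In Python, from rig import env gives the robot as it stands.
- The arm moves only by the tool servo_tool, never from a script. Its argument "steps" is a list of rows, each an object of numbers: "tx", "ty", "tz": the shift along the world's x, y, z in cm; "yaw": the turn about the world's z in degrees; "claw": the finger opening in cm, from 0 to 8.54. In form: [{"tx": .., "ty": .., "tz": .., "yaw": .., "claw": ..}, ...]. A call has 1 to 20 rows; each row shifts and turns the commanded pose from where the row before left it; what a row does not reach is not made up. A row lasts 1/10 s, in which the tool goes at most 50 mm and 8.59 degrees, less where a joint would pass 70% of its speed; a pose out of reach is approached as far as the arm can. A call with a gripper value outside its range is refused whole. The fingers move at their own pace and stop on an object; "newtons" is the grip in N (left out, the last holds). Time passes only in rows, so rows that do not move let the fingers close. It gives the time, the measured TCP pose, the force, the opening and the grip force at its end, in the units of the state.
- env.observe(): the state, without advancing time (a new reading comes with each control period).
- env.get_image(name): name is "side" or "top"; returns (picture, depth): 480x640x3 uint8, red, green, blue; 480x640 float32, m along the optical axis (not along the pixel's ray), 0 where there is no reading.
- env.camera_model(name): a dict with "fovy" (degrees; the focal length in pixels is half the picture's height over the tangent of half this angle, whatever the lens; pixels are square), "cx", "cy" (the principal point, pixels), "T" (4x4, takes a point from camera to world coordinates). Camera axes: x right, y down, z forward; pixel columns grow to the right and rows downward; lengths in m; the calibration is good to about 2 mm. A picture is of the moment at which its call begins. camera_model takes no time and is no camera call.
- env.close_job(): hands the job in; it is judged then, once.
The state is a dict: "time_s": time; "q": joint angles; "qvel": joint speeds; "joint_efforts": joint torques, N m; "position": TCP position; "tool_rot": TCP orientation; "ft_force": force on the tool from outside, world axes, zero at the start; "wrist_torque": the same for the moment, N m; "grip_width": finger opening in m; "gripper_force": force on a finger pad.
Only numpy, scipy, OpenCV 4.12 (cv2) and the standard library are available. Lean on these libraries where they do the work, as an engineer would, in place of code of your own. Each camera call takes 0.05 s, during which the arm holds its last target. There are 200 camera calls.

## Working session

There is one attempt and no reset: what is moved stays moved. The work goes in short steps, Python scripts to look and compute and a tool call to move; the robot and the scene stay as the last step left them, time stands still between calls to the robot, and variables do not carry over. Pictures are saved under pics/ and viewed, at most 10 in all, crops included, and the job is handed in when it is done.

Besides the shell and the picture viewer there is one more tool, called as a command line: name --argument value ..., lists and objects as JSON in quotes. servo_tool: Moves the arm, as the interface text tells. Its arguments: {"type":"object","properties":{"steps":{"type":"array"},"newtons":{"type":"number"}},"required":["steps"]}

```bash
mkdir -p pics; cat > h.py <<'E'
import numpy as np,cv2
from rig import env
def grab(n,tag):
    im,d=env.get_image(n); np.savez(f'{tag}.npz',im=im,d=d); cv2.imwrite(f'pics/{tag}.png',im[:,:,::-1]); return im,d
def world(n,d):
    m=env.camera_model(n); f=240/np.tan(np.radians(m['fovy']/2))
    v,u=np.mgrid[0:480,0:640]; p=np.stack([(u-m['cx'])/f*d,(v-m['cy'])/f*d,d],-1)
    return p@m['T'][:3,:3].T+m['T'][:3,3]
E
python3 - <<'E'
from h import *
for n in('top','side'):
    grab(n,n+'0'); m=env.camera_model(n); print(n,m['fovy'],m['T'].round(3).tolist())
s=env.observe(); print(s['time_s'],s['tool_rot'],s['grip_width'])
E
```

```text
top 42.0246696977735 [[-0.016, -0.998, 0.066, 0.492], [-1.0, 0.017, 0.017, -0.043], [-0.018, -0.066, -0.998, 1.51], [0.0, 0.0, 0.0, 1.0]]
side 51.183707619987516 [[-0.954, -0.222, 0.204, 0.35], [-0.301, 0.705, -0.642, 0.601], [-0.001, -0.673, -0.74, 0.81], [0.0, 0.0, 0.0, 1.0]]
0.1 [[-9.64095194e-01  2.65556152e-01 -6.22368660e-04]
 [ 2.65556710e-01  9.64094583e-01 -1.12617673e-03]
 [ 3.00959095e-04 -1.25101575e-03 -9.99999172e-01]] 0.08552384536022051
```

View pics/top0.png

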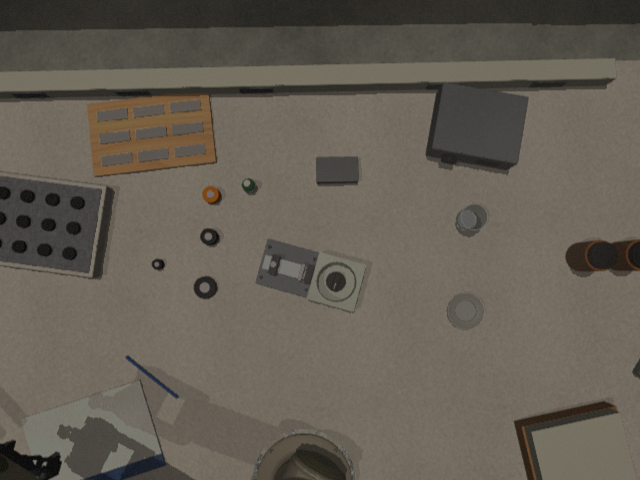

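View pics/side0.png

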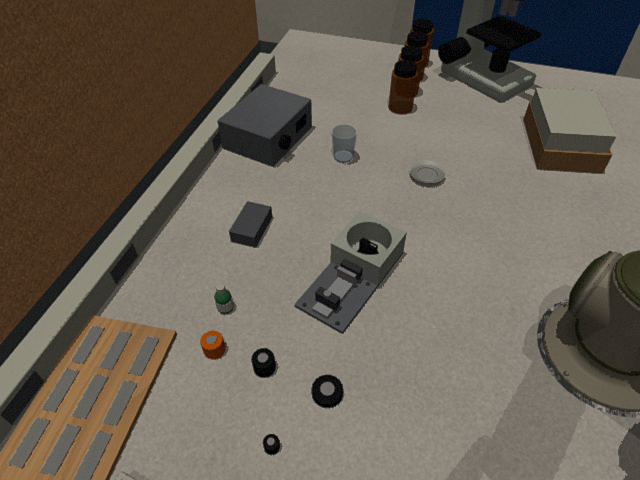

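The top view shows the target mount at (209,237), flat at (205,287), small at (158,264), the clamp bed at about (288,268) and the knob at (337,282). The side view shows the mount at (263,362) and the clamp at (350,270). Next I measure with depth.

```bash
python3 - <<'E'
from h import *
for n,bp,bv in(('top',(190,218,230,258),(230,235,380,320)),('side',(240,340,290,385),(280,200,420,340))):
    D=np.load(n+'0.npz'); P=world(n,D['d']); im=D['im']
    def sub(b,lo,hi): 
        q=P[b[1]:b[3],b[0]:b[2]].reshape(-1,3); return q[(q[:,2]>lo)&(q[:,2]<hi)]
    b=sub(bp,.028,.05); 
    (c,r)=cv2.minEnclosingCircle((b[:,:2]*1000).astype(np.float32)); print(n,'puck',c,r,np.median(b[:,2]),len(b))
    g=sub(bv,.060,.075); R=cv2.minAreaRect((g[:,:2]*1000).astype(np.float32)); print('guard',R,np.median(g[:,2]))
    t=P[200:230,300:320] if n=='top' else P[400:420,150:250]; print('table',np.median(t[...,2]))
    c0=np.array(R[0])/1000
    # knob bar
    q=sub(bv,.045,.057); k=q[np.hypot(*(q[:,:2]-c0).T)<.03]; print('bar',cv2.minAreaRect((k[:,:2]*1000).astype(np.float32)),len(k))
    a=R[2]; ang=[np.radians(a+i*90) for i in range(4)]
    th=min(ang,key=lambda t:abs(np.arctan2(np.sin(t-np.radians(75)),np.cos(t-np.radians(75))))) # +y dir guess
    y=np.array([np.cos(th),np.sin(th)]); x=np.array([y[1],-y[0]]); print('yaxis deg',np.degrees(th))
    q=P[bv[1]:bv[3],bv[0]:bv[2]].reshape(-1,3); V=np.stack([(q[:,:2]-c0)@x,(q[:,:2]-c0)@y-.075,q[:,2]],-1)*1000
    for lo in range(-16,112,4):
        s=V[(abs(V[:,0])<14)&(V[:,1]>=lo)&(V[:,1]<lo+4)]
        if len(s):print(lo,len(s),np.percentile(s[:,2],[10,50,90]).round(),end=' | ')
    print()
for n,b in(('top',(245,230,375,320)),('side',(285,205,415,335))):
    im=np.load(n+'0.npz')['im'][b[1]:b[3],b[0]:b[2],::-1]; cv2.imwrite(f'pics/c_{n}.png',cv2.resize(im,None,fx=4.5,fy=4.5,interpolation=cv2.INTER_CUBIC))
E
```

```text
top puck (584.3948364257812, 217.05020141601562) 20.303829193115234 0.0360887198074602 227
guard ((486.64404296875, -37.221839904785156), (208.35829162597656, 112.0284423828125), 73.60325622558594) 0.06770991343335853
table 0.00011146570089881624
bar ((490.99591064453125, -19.718616485595703), (15.3900728225708, 42.16661071777344), 73.15748596191406) 87
yaxis deg 73.60325622558594
-16 20 [16. 18. 23.] | -12 21 [16. 19. 22.] | -8 21 [14. 21. 25.] | -4 18 [16. 21. 24.] | 0 20 [18. 22. 26.] | 4 19 [16. 19. 25.] | 8 20 [16. 20. 26.] | 12 19 [16. 21. 24.] | 16 28 [16. 22. 40.] | 20 21 [43. 46. 49.] | 24 21 [44. 49. 56.] | 28 22 [43. 48. 56.] | 32 18 [43. 47. 53.] | 36 9 [20. 43. 48.] | 40 19 [17. 20. 24.] | 44 17 [17. 19. 25.] | 48 22 [15. 20. 22.] | 52 18 [16. 20. 25.] | 56 16 [ 6. 10. 14.] | 60 15 [-0.  7. 13.] | 64 18 [-5.  0.  4.] | 68 21 [-4. -0.  3.] | 72 18 [-4.  2.  5.] | 76 19 [-5.  0.  4.] | 80 19 [-4.  0.  2.] | 84 18 [-5. -1.  3.] | 88 21 [-2.  1.  4.] | 92 17 [-2.  1.  4.] | 96 18 [-3. -0.  5.] | 100 19 [-4. -0.  4.] | 104 22 [-5.  0.  4.] | 108 20 [-4. -0.  6.] | 
side puck 
[... 335 characters left out ...]
021484) 120
yaxis deg 73.27710723876953
-16 16 [44. 46. 47.] | -12 26 [44. 46. 48.] | -8 23 [44. 45. 48.] | -4 42 [38. 42. 47.] | 0 10 [40. 43. 46.] | 4 19 [43. 44. 46.] | 8 61 [19. 36. 45.] | 12 84 [19. 30. 43.] | 16 22 [17. 19. 20.] | 20 22 [17. 19. 20.] | 24 25 [17. 19. 21.] | 28 22 [18. 19. 20.] | 32 23 [18. 19. 20.] | 36 26 [17. 19. 20.] | 40 24 [16. 19. 20.] | 44 22 [17. 19. 21.] | 48 17 [17. 19. 20.] | 52 1 [21. 21. 21.] | 64 4 [43. 44. 45.] | 68 14 [44. 46. 49.] | 72 27 [44. 48. 52.] | 76 24 [44. 48. 52.] | 80 46 [29. 45. 51.] | 84 114 [19. 31. 45.] | 88 23 [16. 19. 20.] | 92 30 [17. 19. 20.] | 96 23 [17. 19. 20.] | 100 57 [ 8. 16. 20.] | 104 29 [ 8.  9. 13.] | 108 62 [-2.  2. 10.] |
```

View pics/c_top.png

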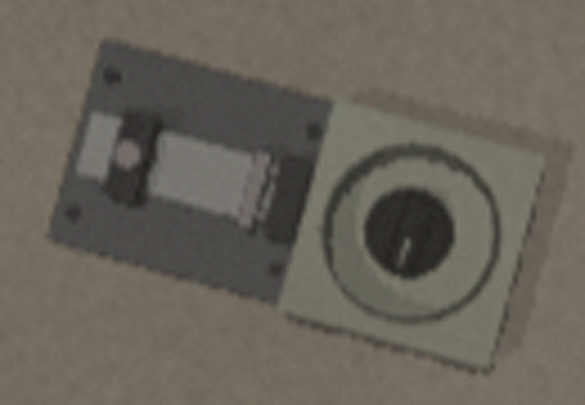

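View pics/c_side.png

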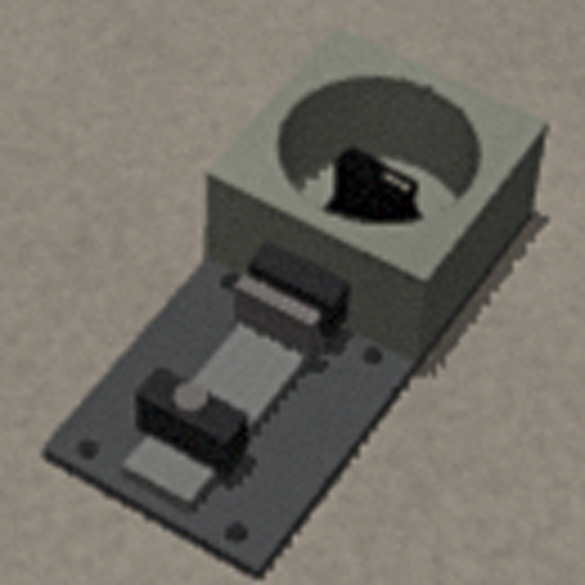

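The top crop shows the well centre at about (410,232), the jaw at (270,190) and the backstop at (135,160). The side crop agrees, with the bar nearly along the clamp's x. I refine the jaw and backstop edges and compare the two cameras.

```bash
python3 - <<'E'
from h import *
for n,bv,dz in(('top',(250,230,375,315),0),('side',(290,205,415,335),.0016)):
    D=np.load(n+'0.npz'); d=cv2.medianBlur(D['d'],3 if n=='top' else 3); P=world(n,d)[bv[1]:bv[3],bv[0]:bv[2]]; Z=P[...,2]+dz
    m=((Z>.058)&(Z<.08)).astype(np.uint8); k,l,st,_=cv2.connectedComponentsWithStats(m); i=1+np.argmax(st[1:,4])
    g=P[l==i]; R=cv2.minAreaRect((g[:,:2]*1000).astype(np.float32)); print(n,R)
    c0=np.array(R[0])/1000; th=np.radians(R[2]); y=np.array([np.cos(th),np.sin(th)]); x=np.array([y[1],-y[0]])
    V=np.dstack([(P[...,:2]-c0)@x,(P[...,:2]-c0)@y-.075,Z])*1000
    h=V[(V[...,2]>38)&(V[...,2]<52)]
    for nm,lo,hi in(('jaw',-15,30),('stop',50,100)):
        s=h[(h[:,1]>lo)&(h[:,1]<hi)&(abs(h[:,0])<26)]
        if len(s)>5: print(nm,len(s),'x',np.percentile(s[:,0],[2,98]).round(1),'y',np.percentile(s[:,1],[2,10,90,98]).round(1))
    s=V[(V[...,2]>14)&(V[...,2]<26)&(V[...,1]>25)&(V[...,1]<55)&(abs(V[...,0])<30)]; print('bed x',np.percentile(s[:,0],[2,50,98]).round(1))
    t=V[(V[...,2]>42)&(V[...,2]<58)&(np.hypot(V[...,0],V[...,1]+75)<26)]
    rr=cv2.minAreaRect(t[:,:2].astype(np.float32)); print('bar in vise',rr)
E
```

```text
top ((472.9820251464844, -83.41850280761719), (112.660400390625, 112.18509674072266), 73.58782196044922)
jaw 182 x [-20.1  20.1] y [-14.4 -12.7  10.8  13. ]
stop 146 x [-21.4  21.7] y [67.8 69.2 83.8 85.5]
bed x [-16.7  -0.3  16.1]
bar in vise ((-0.18002700805664062, -74.43429565429688), (14.389583587646484, 37.63083267211914), 84.91497802734375)
side ((469.5013122558594, -82.84536743164062), (114.51596069335938, 113.83721923828125), 73.47538757324219)
jaw 294 x [-22.   19.6] y [-13.8 -11.   12.5  13.6]
stop 229 x [-23.3  21.5] y [68.1 70.9 85.4 85.9]
bed x [-17.6  -2.4  15.5]
bar in vise ((-0.3583984375, -75.20597839355469), (16.084575653076172, 38.20494842529297), 85.29932403564453)
```

servo_tool --steps '[{"tx": 3.12,"ty": -2.23,"yaw": -6.5,"claw": 6.5},{"tx": 3.12,"ty": -2.23,"yaw": -6.5},{"tx": 3.12,"ty": -2.23,"yaw": -6.5},{"tx": 3.12,"ty": -2.23,"yaw": -6.5},{"tx": 3.12,"ty": -2.23,"yaw": -6.5},{"tx": 3.12,"ty": -2.23,"yaw": -6.5},{"tx": 3.12,"ty": -2.23,"yaw": -6.5},{"tx": 3.12,"ty": -2.23,"yaw": -6.5},{"tx": 3.12,"ty": -2.23,"yaw": -6.5},{"tx": 3.12,"ty": -2.23,"yaw": -6.5},{"tx": 3.12,"ty": -2.23,"yaw": -6.5},{"tx": 3.12,"ty": -2.23,"yaw": -6.5},{"tx": 3.12,"ty": -2.23,"yaw": -6.5},{"tx": 3.12,"ty": -2.23,"yaw": -6.5,"tz": -3},{"tz": -4},{"tz": -4},{}]'

```text
invalid input at $.steps[0]: expected keys tx, ty, tz, yaw, claw
```

servo_tool --steps '[{"tx": 3.12,"ty": -2.23,"tz": 0,"yaw": -6.5,"claw": 6.5},{"tx": 3.12,"ty": -2.23,"tz": 0,"yaw": -6.5,"claw": 6.5},{"tx": 3.12,"ty": -2.23,"tz": 0,"yaw": -6.5,"claw": 6.5},{"tx": 3.12,"ty": -2.23,"tz": 0,"yaw": -6.5,"claw": 6.5},{"tx": 3.12,"ty": -2.23,"tz": 0,"yaw": -6.5,"claw": 6.5},{"tx": 3.12,"ty": -2.23,"tz": 0,"yaw": -6.5,"claw": 6.5},{"tx": 3.12,"ty": -2.23,"tz": 0,"yaw": -6.5,"claw": 6.5},{"tx": 3.12,"ty": -2.23,"tz": 0,"yaw": -6.5,"claw": 6.5},{"tx": 3.12,"ty": -2.23,"tz": 0,"yaw": -6.5,"claw": 6.5},{"tx": 3.12,"ty": -2.23,"tz": 0,"yaw": -6.5,"claw": 6.5},{"tx": 3.12,"ty": -2.23,"tz": 0,"yaw": -6.5,"claw": 6.5},{"tx": 3.12,"ty": -2.23,"tz": 0,"yaw": -6.5,"claw": 6.5},{"tx": 3.12,"ty": -2.23,"tz": 0,"yaw": -6.5,"claw": 6.5},{"tx": 3.12,"ty": -2.23,"tz": -3,"yaw": -6.5,"claw": 6.5},{"tx": 0,"ty": 0,"tz": -4,"yaw": 0,"claw": 6.5},{"tx": 0,"ty": 0,"tz": -4,"yaw": 0,"claw": 6.5},{"tx": 0,"ty": 0,"tz": 0,"yaw": 0,"claw": 6.5}]'

```text
time_s: 1.8
position: [0.5805, 0.2173, 0.1349]
tool_rot: [[0.283, 0.959, -0.011], [0.959, -0.283, -0.002], [-0.005, -0.01, -1.0]]
ft_force: [-1.0, 0.5, 0.7]
grip_width: 0.0651
gripper_force: 0.0
```

servo_tool --steps '[{"tx": 0.1,"ty": 0,"tz": -3,"yaw": 0,"claw": 6.5},{"tx": 0,"ty": 0,"tz": -3,"yaw": 0,"claw": 6.5},{"tx": 0,"ty": 0,"tz": -2.5,"yaw": 0,"claw": 6.5},{"tx": 0,"ty": 0,"tz": -1.5,"yaw": 0,"claw": 6.5},{"tx": 0,"ty": 0,"tz": 0,"yaw": 0,"claw": 6.5},{"tx": 0,"ty": 0,"tz": 0,"yaw": 0,"claw": 6.5}]'

```text
time_s: 2.4
position: [0.5847, 0.2184, 0.0422]
tool_rot: [[0.282, 0.959, 0.002], [0.959, -0.282, 0.0], [0.001, 0.002, -1.0]]
ft_force: [-0.1, 0.1, -0.3]
grip_width: 0.0644
gripper_force: 0.0
```

servo_tool --steps '[{"tx": -0.1,"ty": 0,"tz": -1.7,"yaw": 0,"claw": 6.5},{"tx": 0,"ty": 0,"tz": 0,"yaw": 0,"claw": 6.5},{"tx": 0,"ty": 0,"tz": 0,"yaw": 0,"claw": 4.5},{"tx": 0,"ty": 0,"tz": 0,"yaw": 0,"claw": 3.5},{"tx": 0,"ty": 0,"tz": 0,"yaw": 0,"claw": 3.5},{"tx": 0,"ty": 0,"tz": 0,"yaw": 0,"claw": 3.5},{"tx": 0,"ty": 0,"tz": 0,"yaw": 0,"claw": 3.5}]' --newtons 30

```text
time_s: 3.1
position: [0.5836, 0.2182, 0.0249]
tool_rot: [[0.282, 0.959, 0.003], [0.959, -0.282, 0.0], [0.001, 0.002, -1.0]]
ft_force: [-0.6, -0.0, 6.2]
grip_width: 0.0395
gripper_force: 30.1
```

servo_tool --steps '[{"tx": 0,"ty": 0,"tz": 2,"yaw": 0,"claw": 3.5},{"tx": 0,"ty": 0,"tz": 4,"yaw": 0,"claw": 3.5},{"tx": 0,"ty": 0,"tz": 2.5,"yaw": 0,"claw": 3.5},{"tx": -1,"ty": -2.4,"tz": 0,"yaw": 0,"claw": 3.5},{"tx": -1,"ty": -2.4,"tz": 0,"yaw": 0,"claw": 3.5},{"tx": -1,"ty": -2.4,"tz": 0,"yaw": 0,"claw": 3.5},{"tx": -1,"ty": -2.4,"tz": 0,"yaw": 0,"claw": 3.5},{"tx": -1,"ty": -2.4,"tz": 0,"yaw": 0,"claw": 3.5},{"tx": -1,"ty": -2.4,"tz": 0,"yaw": 0,"claw": 3.5},{"tx": -1,"ty": -2.4,"tz": 0,"yaw": 0,"claw": 3.5},{"tx": -1,"ty": -2.4,"tz": 0,"yaw": 0,"claw": 3.5},{"tx": 0,"ty": 0,"tz": -2,"yaw": 0,"claw": 3.5},{"tx": 0,"ty": 0,"tz": -1,"yaw": 0,"claw": 3.5},{"tx": 0,"ty": 0,"tz": 0,"yaw": 0,"claw": 3.5},{"tx": 0,"ty": 0,"tz": 0,"yaw": 0,"claw": 3.5}]'

```text
time_s: 4.6
position: [0.5031, 0.0264, 0.0786]
tool_rot: [[0.282, 0.959, 0.0], [0.959, -0.282, 0.0], [0.0, 0.0, -1.0]]
ft_force: [-0.4, -0.1, -0.4]
grip_width: 0.0396
gripper_force: 30.6
```

```bash
python3 - <<'E'
from h import *
print(env.observe()['position'])
b=(285,200,415,330)
im,d=grab('side','side1'); cv2.imwrite('pics/c_side1.png',cv2.resize(im[b[1]:b[3],b[0]:b[2],::-1],None,fx=4.5,fy=4.5,interpolation=cv2.INTER_CUBIC))
E
```

```text
[0.50314451 0.0264065  0.07861707]
```

View pics/c_side1.png

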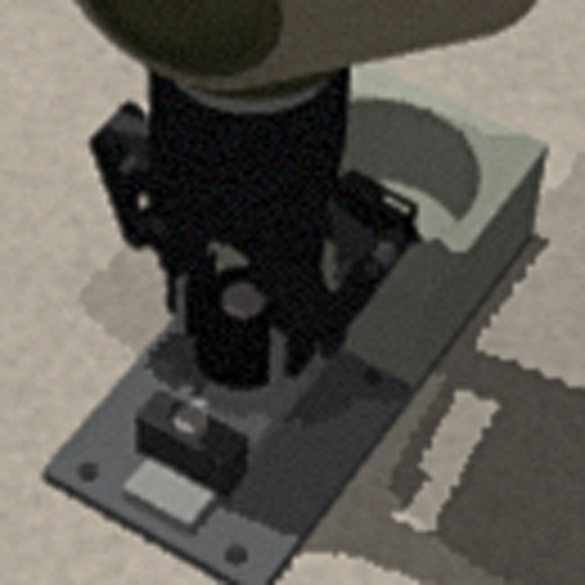

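The crop shows the mount upright between the pads, its steel disc at about (242,300), i.e. image (339,267), hovering over the bed. I check its position in the same camera as the clamp.

```bash
python3 - <<'E'
from h import *
P=world('side',np.load('side1.npz')['d']); p=np.median(P[264:270,336:342].reshape(-1,3),0); print(p)
th=np.radians(73.5);y=np.array([np.cos(th),np.sin(th)]);x=np.array([y[1],-y[0]])
q=p[:2]-[.4695,-.0828]; print(q@x,q@y-.075)
E
```

```text
[0.50129398 0.0264927  0.08902847]
-0.000556102949167874 0.03882197425373775
```

servo_tool --steps '[{"tx": 0,"ty": 0,"tz": -1.5,"yaw": 0,"claw": 3.5},{"tx": 0,"ty": 0,"tz": -1.2,"yaw": 0,"claw": 3.5},{"tx": 0,"ty": 0,"tz": -0.4,"yaw": 0,"claw": 3.5},{"tx": 0,"ty": 0,"tz": -0.2,"yaw": 0,"claw": 3.5},{"tx": 0,"ty": 0,"tz": 0,"yaw": 0,"claw": 3.5},{"tx": 0,"ty": 0,"tz": 0,"yaw": 0,"claw": 3.5}]'

```text
time_s: 5.25
position: [0.5032, 0.0261, 0.0459]
tool_rot: [[0.282, 0.959, 0.001], [0.959, -0.282, -0.0], [0.0, 0.001, -1.0]]
ft_force: [0.2, 0.7, -0.4]
grip_width: 0.0394
gripper_force: 30.6
```

servo_tool --steps '[{"tx": 0,"ty": 0,"tz": -0.1,"yaw": 0,"claw": 3.5},{"tx": 0,"ty": 0,"tz": 0,"yaw": 0,"claw": 3.5},{"tx": 0,"ty": 0,"tz": 0,"yaw": 0,"claw": 4.5},{"tx": 0,"ty": 0,"tz": 0,"yaw": 0,"claw": 5.5},{"tx": 0,"ty": 0,"tz": 0,"yaw": 0,"claw": 5.5},{"tx": 0,"ty": 0,"tz": 0,"yaw": 0,"claw": 5.5},{"tx": 0,"ty": 0,"tz": 1.5,"yaw": 0,"claw": 5.5},{"tx": 0,"ty": 0,"tz": 3,"yaw": 0,"claw": 5.5},{"tx": 0,"ty": 0,"tz": 4,"yaw": 0,"claw": 5.5},{"tx": 0,"ty": 0,"tz": 3,"yaw": 0,"claw": 5.5},{"tx": 0,"ty": 0,"tz": 0,"yaw": 0,"claw": 5.5}]'

```text
time_s: 6.35
position: [0.5044, 0.0258, 0.163]
tool_rot: [[0.282, 0.959, 0.007], [0.959, -0.282, -0.001], [0.001, 0.008, -1.0]]
ft_force: [-0.3, 0.3, -0.3]
grip_width: 0.0548
gripper_force: 0.0
```

servo_tool --steps '[{"tx": -0.33,"ty": -1.09,"tz": 0,"yaw": 8.5,"claw": 2.7},{"tx": -0.33,"ty": -1.09,"tz": 0,"yaw": 8.5,"claw": 2.7},{"tx": -0.33,"ty": -1.09,"tz": 0,"yaw": 8.5,"claw": 2.7},{"tx": -0.33,"ty": -1.09,"tz": 0,"yaw": 8.5,"claw": 2.7},{"tx": -0.33,"ty": -1.09,"tz": 0,"yaw": 8.5,"claw": 2.7},{"tx": -0.33,"ty": -1.09,"tz": 0,"yaw": 8.5,"claw": 2.7},{"tx": -0.33,"ty": -1.09,"tz": 0,"yaw": 8.5,"claw": 2.7},{"tx": -0.33,"ty": -1.09,"tz": 0,"yaw": 8.5,"claw": 2.7},{"tx": -0.33,"ty": -1.09,"tz": 0,"yaw": 8.5,"claw": 2.7},{"tx": -0.33,"ty": -1.09,"tz": 0,"yaw": 8.5,"claw": 2.7},{"tx": 0,"ty": 0,"tz": -3,"yaw": 0,"claw": 2.7},{"tx": 0,"ty": 0,"tz": -3,"yaw": 0,"claw": 2.7},{"tx": 0,"ty": 0,"tz": 0,"yaw": 0,"claw": 2.7},{"tx": 0,"ty": 0,"tz": 0,"yaw": 0,"claw": 2.7}]'

```text
time_s: 7.75
position: [0.4698, -0.0829, 0.0993]
tool_rot: [[-0.931, 0.365, -0.001], [0.365, 0.931, 0.001], [0.001, 0.0, -1.0]]
ft_force: [-0.1, -0.8, -0.6]
grip_width: 0.0267
gripper_force: 0.0
```

```bash
python3 - <<'E'
from h import *
b=(285,190,430,335)
im,d=grab('side','side2'); cv2.imwrite('pics/c_side2.png',cv2.resize(im[b[1]:b[3],b[0]:b[2],::-1],None,fx=4,fy=4,interpolation=cv2.INTER_CUBIC))
E
```

```text
(no output)
```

View pics/c_side2.png

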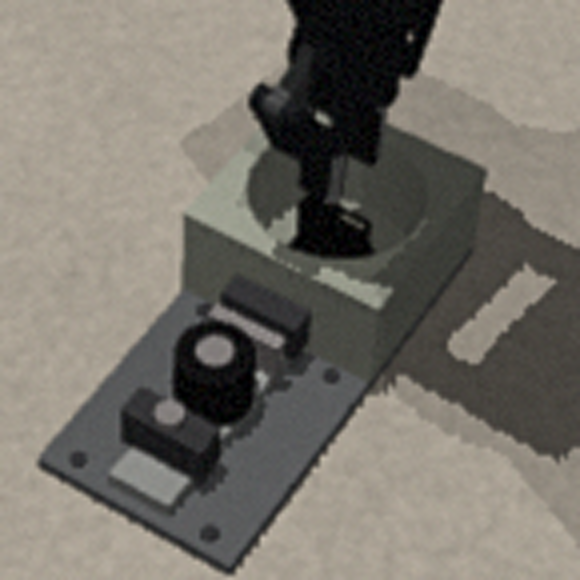

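The mount stands upright on the bed (disc at about (215,350)), clear of the jaw and backstop. The fingers are above the bar at (335,220). Now I descend into the well.

servo_tool --steps '[{"tx": 0.1,"ty": 0,"tz": -1.5,"yaw": 0,"claw": 2.7},{"tx": 0,"ty": 0,"tz": -1.5,"yaw": 0,"claw": 2.7},{"tx": 0,"ty": 0,"tz": -1,"yaw": 0,"claw": 2.7},{"tx": 0,"ty": 0,"tz": -1,"yaw": 0,"claw": 2.7},{"tx": 0,"ty": 0,"tz": -0.6,"yaw": 0,"claw": 2.7},{"tx": 0,"ty": 0,"tz": 0,"yaw": 0,"claw": 2.7},{"tx": 0,"ty": 0,"tz": 0,"yaw": 0,"claw": 2.7}]'

```text
time_s: 8.5
position: [0.4711, -0.083, 0.0436]
tool_rot: [[-0.931, 0.365, 0.0], [0.365, 0.931, -0.0], [-0.0, -0.0, -1.0]]
ft_force: [-0.6, 0.2, 0.7]
grip_width: 0.0271
gripper_force: 0.0
```

servo_tool --steps '[{"tx": 0,"ty": 0,"tz": 0,"yaw": 0,"claw": 1.8},{"tx": 0,"ty": 0,"tz": 0,"yaw": 0,"claw": 1},{"tx": 0,"ty": 0,"tz": 0,"yaw": 0,"claw": 1},{"tx": 0,"ty": 0,"tz": 0,"yaw": 0,"claw": 1},{"tx": 0,"ty": 0,"tz": 0,"yaw": 0,"claw": 1}]' --newtons 60

```text
time_s: 9.0
position: [0.471, -0.0833, 0.0439]
tool_rot: [[-0.931, 0.365, 0.001], [0.365, 0.931, -0.001], [-0.001, -0.001, -1.0]]
ft_force: [-1.8, -2.3, 5.9]
grip_width: 0.0129
gripper_force: 58.9
```

```bash
cat > o.py <<'E'
from rig import env
import numpy as np
s=env.observe(); R=s['tool_rot']; print(round(s['time_s'],2),'yaw %.2f'%np.degrees(np.arctan2(R[1][1],R[0][1])),'T',np.round(s['wrist_torque'],3),'F',np.round(s['ft_force'],1),'J6 %.3f'%s['joint_efforts'][5],np.round(s['position'],4),round(s['grip_width'],4),s['gripper_force'])
E
python3 o.py
```

```text
9.0 yaw 68.61 T [-0.358  0.369  0.011] F [-1.8 -2.3  5.9] J6 0.046 [ 0.471  -0.0833  0.0439] 0.0129 58.94525170326233
```

servo_tool --steps '[{"tx": 0,"ty": 0,"tz": 0,"yaw": -3,"claw": 1},{"tx": 0,"ty": 0,"tz": 0,"yaw": -5,"claw": 1},{"tx": 0,"ty": 0,"tz": 0,"yaw": -5,"claw": 1},{"tx": 0,"ty": 0,"tz": 0,"yaw": -5,"claw": 1},{"tx": 0,"ty": 0,"tz": 0,"yaw": -2,"claw": 1},{"tx": 0,"ty": 0,"tz": 0,"yaw": -2,"claw": 1},{"tx": 0,"ty": 0,"tz": 0,"yaw": -2,"claw": 1},{"tx": 0,"ty": 0,"tz": 0,"yaw": -2,"claw": 1}]'

```text
time_s: 9.8
position: [0.471, -0.0834, 0.0439]
tool_rot: [[-0.676, 0.737, 0.001], [0.737, 0.676, -0.001], [-0.001, -0.0, -1.0]]
ft_force: [-2.8, -2.7, 6.1]
grip_width: 0.013
gripper_force: 59.1
```

```bash
python3 o.py
```

```text
9.8 yaw 42.56 T [-0.526  0.435  0.207] F [-2.8 -2.7  6.1] J6 -0.212 [ 0.471  -0.0834  0.0439] 0.013 59.07526195049286
```

servo_tool --steps '[{"tx": 0,"ty": 0,"tz": 0,"yaw": -2,"claw": 1},{"tx": 0,"ty": 0,"tz": 0,"yaw": -2,"claw": 1},{"tx": 0,"ty": 0,"tz": 0,"yaw": -2,"claw": 1}]'

```text
time_s: 10.1
position: [0.471, -0.0834, 0.0439]
tool_rot: [[-0.596, 0.803, 0.001], [0.803, 0.596, -0.001], [-0.001, -0.0, -1.0]]
ft_force: [-3.5, -2.8, 6.0]
grip_width: 0.0131
gripper_force: 59.1
```

```bash
python3 o.py
```

```text
10.1 yaw 36.56 T [-0.53   0.436  0.258] F [-3.5 -2.8  6. ] J6 -0.212 [ 0.471  -0.0834  0.0439] 0.0131 59.07722532749176
```

servo_tool --steps '[{"tx": 0,"ty": 0,"tz": 0,"yaw": -2,"claw": 1},{"tx": 0,"ty": 0,"tz": 0,"yaw": -2,"claw": 1},{"tx": 0,"ty": 0,"tz": 0,"yaw": -2,"claw": 1}]'

```text
time_s: 10.4
position: [0.4709, -0.0835, 0.0439]
tool_rot: [[-0.508, 0.861, 0.001], [0.861, 0.508, -0.001], [-0.001, -0.0, -1.0]]
ft_force: [-3.4, -3.4, 6.3]
grip_width: 0.013
gripper_force: 59.1
```

```bash
python3 o.py
```

```text
10.4 yaw 30.56 T [-0.507  0.441  0.238] F [-3.4 -3.4  6.3] J6 -0.212 [ 0.4709 -0.0835  0.0439] 0.013 59.08078908920288
```

servo_tool --steps '[{"tx": 0,"ty": 0,"tz": 0,"yaw": -2,"claw": 1},{"tx": 0,"ty": 0,"tz": 0,"yaw": -2,"claw": 1},{"tx": 0,"ty": 0,"tz": 0,"yaw": -2,"claw": 1},{"tx": 0,"ty": 0,"tz": 0,"yaw": -2,"claw": 1}]'

```text
time_s: 10.8
position: [0.4709, -0.0835, 0.0439]
tool_rot: [[-0.384, 0.923, 0.001], [0.923, 0.384, -0.001], [-0.001, -0.0, -1.0]]
ft_force: [-3.5, -3.3, 6.3]
grip_width: 0.0128
gripper_force: 59.1
```

```bash
python3 o.py
```

```text
10.8 yaw 22.56 T [-0.607  0.479  0.31 ] F [-3.5 -3.3  6.3] J6 -0.212 [ 0.4709 -0.0835  0.0439] 0.0128 59.08793091773987
```

servo_tool --steps '[{"tx": 0,"ty": 0,"tz": 0,"yaw": -2,"claw": 1},{"tx": 0,"ty": 0,"tz": 0,"yaw": -2,"claw": 1}]'

```text
time_s: 11.0
position: [0.4709, -0.0835, 0.0439]
tool_rot: [[-0.318, 0.948, 0.001], [0.948, 0.318, -0.001], [-0.001, 0.0, -1.0]]
ft_force: [-3.1, -4.4, 5.3]
grip_width: 0.0131
gripper_force: 59.1
```

```bash
python3 o.py
```

```text
11.0 yaw 18.57 T [-0.66   0.492  0.177] F [-3.1 -4.4  5.3] J6 -0.212 [ 0.4709 -0.0835  0.0439] 0.0131 59.0921688079834
```

servo_tool --steps '[{"tx": 0,"ty": 0,"tz": 0,"yaw": -2,"claw": 1},{"tx": 0,"ty": 0,"tz": 0,"yaw": -2,"claw": 1}]'

```text
time_s: 11.2
position: [0.4709, -0.0835, 0.0439]
tool_rot: [[-0.252, 0.968, 0.0], [0.968, 0.252, -0.001], [-0.001, 0.0, -1.0]]
ft_force: [-3.6, -5.1, 6.5]
grip_width: 0.0129
gripper_force: 59.1
```

```bash
python3 o.py
```

```text
11.2 yaw 14.57 T [-0.63   0.522  0.266] F [-3.6 -5.1  6.5] J6 -0.212 [ 0.4709 -0.0835  0.0439] 0.0129 59.096946716308594
```

servo_tool --steps '[{"tx": 0,"ty": 0,"tz": 0,"yaw": -2,"claw": 1},{"tx": 0,"ty": 0,"tz": 0,"yaw": -2,"claw": 1}]'

```text
time_s: 11.4
position: [0.4709, -0.0835, 0.0439]
tool_rot: [[-0.183, 0.983, 0.0], [0.983, 0.183, -0.001], [-0.001, 0.0, -1.0]]
ft_force: [-3.2, -3.2, 7.2]
grip_width: 0.0131
gripper_force: 59.1
```

```bash
python3 o.py
```

```text
11.4 yaw 10.57 T [-0.604  0.5    0.293] F [-3.2 -3.2  7.2] J6 -0.212 [ 0.4709 -0.0835  0.0439] 0.0131 59.101508259773254
```

servo_tool --steps '[{"tx": 0,"ty": 0,"tz": 0,"yaw": -2,"claw": 1},{"tx": 0,"ty": 0,"tz": 0,"yaw": -2,"claw": 1}]'

```text
time_s: 11.6
position: [0.4709, -0.0835, 0.0439]
tool_rot: [[-0.114, 0.993, 0.0], [0.993, 0.114, -0.001], [-0.001, 0.0, -1.0]]
ft_force: [-3.7, -3.9, 5.6]
grip_width: 0.0133
gripper_force: 59.1
```

```bash
python3 o.py
```

```text
11.6 yaw 6.57 T [-0.706  0.56   0.258] F [-3.7 -3.9  5.6] J6 -0.212 [ 0.4709 -0.0835  0.0439] 0.0133 59.106958508491516
```

servo_tool --steps '[{"tx": 0,"ty": 0,"tz": 0,"yaw": -2,"claw": 1},{"tx": 0,"ty": 0,"tz": 0,"yaw": -2,"claw": 1}]'

```text
time_s: 11.8
position: [0.4709, -0.0835, 0.0439]
tool_rot: [[-0.045, 0.999, 0.0], [0.999, 0.045, -0.001], [-0.001, 0.0, -1.0]]
ft_force: [-3.9, -2.8, 7.3]
grip_width: 0.0132
gripper_force: 59.1
```

```bash
python3 o.py
```

```text
11.8 yaw 2.57 T [-0.622  0.562  0.268] F [-3.9 -2.8  7.3] J6 -0.212 [ 0.4709 -0.0835  0.0439] 0.0132 59.11272346973419
```

servo_tool --steps '[{"tx": 0,"ty": 0,"tz": 0,"yaw": -2,"claw": 1},{"tx": 0,"ty": 0,"tz": 0,"yaw": -2,"claw": 1}]'

```text
time_s: 12.0
position: [0.4708, -0.0835, 0.0439]
tool_rot: [[0.025, 1.0, 0.0], [1.0, -0.025, -0.001], [-0.001, 0.0, -1.0]]
ft_force: [-3.1, -4.2, 7.4]
grip_width: 0.013
gripper_force: 59.2
```

```bash
python3 o.py
```

```text
12.0 yaw -1.43 T [-0.6    0.598  0.29 ] F [-3.1 -4.2  7.4] J6 -0.200 [ 0.4708 -0.0835  0.0439] 0.013 59.15471792221069
```

servo_tool --steps '[{"tx": 0,"ty": 0,"tz": 0,"yaw": -1,"claw": 1},{"tx": 0,"ty": 0,"tz": 0,"yaw": -1,"claw": 1}]'

```text
time_s: 12.2
position: [0.4708, -0.0835, 0.0439]
tool_rot: [[0.059, 0.998, 0.0], [0.998, -0.059, -0.001], [-0.001, 0.0, -1.0]]
ft_force: [-2.2, -4.0, 6.6]
grip_width: 0.0126
gripper_force: 59.2
```

```bash
python3 o.py
```

```text
12.2 yaw -3.39 T [-0.685  0.545  0.306] F [-2.2 -4.   6.6] J6 0.074 [ 0.4708 -0.0835  0.0439] 0.0126 59.17524218559265
```

servo_tool --steps '[{"tx": 0,"ty": 0,"tz": 0,"yaw": -1,"claw": 1},{"tx": 0,"ty": 0,"tz": 0,"yaw": -1,"claw": 1}]'

```text
time_s: 12.4
position: [0.4708, -0.0835, 0.0439]
tool_rot: [[0.094, 0.996, 0.0], [0.996, -0.094, -0.001], [-0.001, 0.0, -1.0]]
ft_force: [-3.7, -3.2, 6.2]
grip_width: 0.013
gripper_force: 59.2
```

```bash
python3 o.py
```

```text
12.4 yaw -5.38 T [-0.638  0.612  0.286] F [-3.7 -3.2  6.2] J6 0.095 [ 0.4708 -0.0835  0.0439] 0.013 59.19290363788605
```

```bash
cat > m.py <<'E'
from h import *
import sys
T=[];J=[]
for i in range(int(sys.argv[1])):
    im,d=env.get_image('side'); s=env.observe(); T.append(s['wrist_torque'][2]); J.append(s['joint_efforts'][5])
P=world('side',cv2.medianBlur(d,3)); th=np.radians(73.5);y=np.array([np.cos(th),np.sin(th)]);x=np.array([y[1],-y[0]])
V=np.dstack([(P[...,:2]-[.4695,-.0828])@x,(P[...,:2]-[.4695,-.0828])@y-.075,P[...,2]+.0016])*1000
m=(V[...,2]>51)&(V[...,2]<62)&(V[...,1]>18)&(V[...,1]<75)&(abs(V[...,0])<30)
c,r=cv2.minEnclosingCircle(V[m][:,:2].astype(np.float32)); print('puck',np.round(c,1),round(r,1),m.sum(),V[m].mean(0).round(1))
print('T',np.mean(T).round(3),np.std(T).round(3),'J6',np.round(J,3))
E
python3 m.py 6
```

```text
puck [ 0.5 51. ] 24.1 305 [-1.5 50.4 55.8]
T 0.176 0.052 J6 [0.231 0.334 0.206 0.171 0.166 0.166]
```

servo_tool --steps '[{"tx": 0,"ty": 0,"tz": 0,"yaw": -1,"claw": 1}]'

```text
time_s: 12.8
position: [0.4708, -0.0835, 0.0439]
tool_rot: [[0.111, 0.994, 0.0], [0.994, -0.111, -0.001], [-0.001, 0.0, -1.0]]
ft_force: [-3.4, -3.6, 7.2]
grip_width: 0.013
gripper_force: 59.2
```

```bash
python3 o.py
```

```text
12.8 yaw -6.35 T [-0.631  0.567  0.411] F [-3.4 -3.6  7.2] J6 -0.038 [ 0.4708 -0.0835  0.0439] 0.013 59.18441891670227
```

servo_tool --steps '[{"tx": 0,"ty": 0,"tz": 0,"yaw": -1,"claw": 1}]'

```text
time_s: 12.9
position: [0.4708, -0.0835, 0.0439]
tool_rot: [[0.128, 0.992, 0.0], [0.992, -0.128, -0.001], [-0.001, 0.0, -1.0]]
ft_force: [-3.2, -3.6, 6.2]
grip_width: 0.0132
gripper_force: 59.2
```

```bash
python3 o.py
```

```text
12.9 yaw -7.37 T [-0.691  0.593  0.364] F [-3.2 -3.6  6.2] J6 0.117 [ 0.4708 -0.0835  0.0439] 0.0132 59.16174352169037
```

servo_tool --steps '[{"tx": 0,"ty": 0,"tz": 0,"yaw": -1,"claw": 1}]'

```text
time_s: 13.0
position: [0.4708, -0.0835, 0.0439]
tool_rot: [[0.146, 0.989, 0.0], [0.989, -0.146, -0.001], [-0.001, 0.0, -1.0]]
ft_force: [-3.4, -3.9, 6.9]
grip_width: 0.0129
gripper_force: 59.2
```

```bash
python3 o.py; python3 m.py 4
```

```text
13.0 yaw -8.37 T [-0.675  0.61   0.313] F [-3.4 -3.9  6.9] J6 0.144 [ 0.4708 -0.0835  0.0439] 0.0129 59.205724596977234
puck [-0.8 51.4] 23.2 299 [-1.4 50.  55.7]
T 0.224 0.029 J6 [0.281 0.384 0.257 0.222]
```

The mount's measured position has stopped changing. The torque rise of about 0.11 Nm, starting at yaw of about -1°, puts the force at about 10 N. I release and retreat.

servo_tool --steps '[{"tx": 0,"ty": 0,"tz": 0,"yaw": 0,"claw": 1.6},{"tx": 0,"ty": 0,"tz": 0,"yaw": 0,"claw": 2.2},{"tx": 0,"ty": 0,"tz": 0,"yaw": 0,"claw": 2.6},{"tx": 0,"ty": 0,"tz": 0,"yaw": 0,"claw": 2.6},{"tx": 0,"ty": 0,"tz": 0,"yaw": 0,"claw": 2.6},{"tx": 0,"ty": 0,"tz": 0,"yaw": 0,"claw": 2.6},{"tx": 0,"ty": 0,"tz": 1.5,"yaw": 0,"claw": 2.6},{"tx": 0,"ty": 0,"tz": 3,"yaw": 0,"claw": 2.6},{"tx": 0,"ty": 0,"tz": 4,"yaw": 0,"claw": 2.6},{"tx": 0,"ty": 0,"tz": 4,"yaw": 0,"claw": 2.6},{"tx": 0,"ty": 0,"tz": 3,"yaw": 0,"claw": 2.6},{"tx": 0,"ty": 0,"tz": 0,"yaw": 0,"claw": 2.6},{"tx": 0,"ty": 0,"tz": 0,"yaw": 0,"claw": 2.6}]'

```text
time_s: 14.5
position: [0.4707, -0.0829, 0.1983]
tool_rot: [[0.146, 0.989, 0.001], [0.989, -0.146, -0.0], [-0.0, 0.001, -1.0]]
ft_force: [-0.4, 0.3, -1.2]
grip_width: 0.0262
gripper_force: 0.0
```

```bash
python3 o.py; python3 - <<'E'
from h import *
D=np.load('side0.npz')
b=(285,190,430,335)
im,d=grab('side','side3'); cv2.imwrite('pics/c_side3.png',cv2.resize(im[b[1]:b[3],b[0]:b[2],::-1],None,fx=4,fy=4,interpolation=cv2.INTER_CUBIC))
P=world('side',cv2.medianBlur(d,3)); th=np.radians(73.5);y=np.array([np.cos(th),np.sin(th)]);x=np.array([y[1],-y[0]])
V=np.dstack([(P[...,:2]-[.4695,-.0828])@x,(P[...,:2]-[.4695,-.0828])@y-.075,P[...,2]+.0016])*1000
t=V[(V[...,2]>45)&(V[...,2]<57)&(np.hypot(V[...,0],V[...,1]+75)<26)]
print(cv2.minAreaRect(t[:,:2].astype(np.float32)))
E
```

```text
14.5 yaw -8.40 T [ 0.029 -0.082  0.034] F [-0.4  0.3 -1.2] J6 -0.000 [ 0.4707 -0.0829  0.1983] 0.0262 0.0
((-0.18282389640808105, -75.90487670898438), (14.236370086669922, 42.634521484375), 8.402173042297363)
```

View pics/c_side3.png

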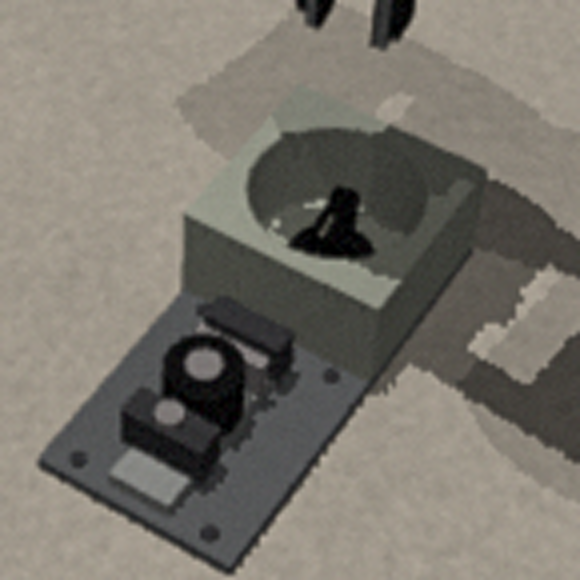

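The crop shows the fingers clear at the top and the mount upright against the backstop (disc at about (205,365)), with the jaw plate behind it. The bar stayed at the angle I left it, 8.4° from perpendicular. I hand in.

```bash
python3 -c "
from rig import env
print(env.close_job())"
```

```text
the job is handed in; nothing more can be done
None
```

I stood the mount upright on the bed, turned the knob until the jaw clamped it at an estimated 10 N (from the torque rise, good to about 2 N), backed the gripper clear and handed the job in at about 14.5 s; no verdict came back.

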